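# Size a specimen mount in the step gauge

## Task

Find the size of the black specimen mount that stands on the small grey mat: set it on the apron of the steel step gauge and, keeping it upright, offer it from the front to the narrowest gap, then to each next wider gap in turn, pressing it lightly against the teeth without forcing it, until one lets it in. Slide it right back to the stop in that gap and leave it standing there, let go. Leave the other two mounts, the sample jars, the timer and the tweezers where they are.

Things in the scene. Friction and masses are not known exactly. Their poses are not given: they have to be found in the camera images.
- gauge: step gauge, fixed; bright steel plate 116 x 192 x 6 mm with five dark steel teeth, each 14 mm wide, 8 mm above the plate (tops 14 mm above the worktop), noses rounded at 7 mm radius. Origin on the worktop under the line of the nose centres; x points into the gaps, y left when looking into them, z up. Gaps 22, 27, 32, 37 mm wide, narrowest at +y, centred at y = +69, +30.5, -13, -61.5 mm.
- apron_mid (a point): middle of the gauge's apron: the flat, open front part of the plate, top 6 mm above the worktop, from the front edge (gauge x = -61 mm) to the nose tips (x = -7 mm); the point is at x = -34 mm, y = 0, on the plate's top. A mount stands here before it is slid along gauge x at a gap, and can be slid sideways from gap to gap.
- stop_mid (a point): middle of the front face of the back bar (the stop), at gauge x = +45 mm, y = 0, on the plate's top; the bar is as tall as the teeth and closes all four gaps. A mount that fits slides in until its rim meets the bar (centre at 45 mm less its radius). One too wide is stopped by the two noses with its centre 7 to 17 mm in front of the nose centres.
- gap1 (a point): the mouth of the narrowest gap of the gauge (22 mm wide, 1 dot punched in the back bar behind it): point on the plate's top, midway between the two teeth, on the line where the round noses end and the gap has its full narrowness; axes as the gauge's.
- gap2 (a point): the mouth of the second gap of the gauge (27 mm wide, 2 dots punched in the back bar behind it): point on the plate's top, midway between the two teeth, on the line where the round noses end and the gap has its full narrowness; axes as the gauge's.
- gap3 (a point): the mouth of the third gap of the gauge (32 mm wide, 3 dots punched in the back bar behind it): point on the plate's top, midway between the two teeth, on the line where the round noses end and the gap has its full narrowness; axes as the gauge's.
- gap4 (a point): the mouth of the widest gap of the gauge (37 mm wide, 4 dots punched in the back bar behind it): point on the plate's top, midway between the two teeth, on the line where the round noses end and the gap has its full narrowness; axes as the gauge's.
- mount_p_center (a point): one of three look-alike mounts: upright black resin cylinder, small steel sample in its top, 34 mm tall, loose, under 0.12 kg. Diameters 25, 30, 35 mm (which is which is not told; they enter gaps 2, 3 and 4); they change places. Point: its centre, 17 mm above the underside; z up. Only the lowest 8 mm pass between the teeth: hold it with the fingertips 10 mm or more above its underside, closing along gauge y.
- mount_q_center (a point): one of three look-alike mounts: upright black resin cylinder, small steel sample in its top, 34 mm tall, loose, under 0.12 kg. Diameters 25, 30, 35 mm (which is which is not told; they enter gaps 2, 3 and 4); they change places. Point: its centre, 17 mm above the underside; z up. Only the lowest 8 mm pass between the teeth: hold it with the fingertips 10 mm or more above its underside, closing along gauge y.
- mount_r_center (a point): one of three look-alike mounts: upright black resin cylinder, small steel sample in its top, 34 mm tall, loose, under 0.12 kg. Diameters 25, 30, 35 mm (which is which is not told; they enter gaps 2, 3 and 4); they change places. Point: its centre, 17 mm above the underside; z up. Only the lowest 8 mm pass between the teeth: hold it with the fingertips 10 mm or more above its underside, closing along gauge y.
- mat_mid (a point): middle of the plain grey bench mat, 110 x 110 mm and under 1 mm thin, flat on the worktop. The mount to be sized stands on it, within 25 mm of its middle; the other two mounts stand on the bare worktop well away from it.
- sample_jar1: a clear sample jar with white screw cap, 33 mm wide, 55 mm tall, loose, standing behind the gauge; origin at the centre of its underside. Leave alone.
- sample_jar2: a second such jar beside it, 33 mm wide, 55 mm tall, loose. Leave alone.
- timer: a flat white lab timer, 64 x 64 x 20 mm, loose, lying behind the gauge; origin at the centre of its underside. Leave alone.
- tweezers: steel tweezers, 132 mm long, 20 mm wide, 10 mm tall, loose, lying in front of the gauge nearer the robot, roughly along y; origin at the centre of their underside. Leave alone.
Not all that is in view belongs to the job. Leave any orange look-alike of the part that bears mount_r_center alone.

How it is judged:
By the outcome, as a careful person would: the job done as asked, in the order asked, and still so for the second after the job is handed in, with the robot touching nothing.
It also fails if it takes over 48 s, if anything falls off the work surface, if the arm or the gripper's body presses on something with over 40 N, if the wrist force passes 120 N, or if a joint passes its speed limit or range.

## Robot

A 6-joint arm with a two-finger parallel gripper is mounted at the origin on a cart in front of the work surface, level with it; the furniture and walls round the work are solid. World frame = base frame: x ahead of the robot, y to its left, z up, the work surface at z = 0. Lengths are in m, angles in rad, forces in N, time in s.
With the tool pointing down it reaches from about 0.375 to 0.9 m from the base axis. Payload 3.1 kg.
Tool frame: the origin (TCP) lies between the finger pads; the fingertips stand 11 mm ahead of it and the grasp point (between the pads) lies 8 mm behind it; z points along the fingers, y is the direction in which the jaws open and shut (so a half turn about z gives the same grasp; the last joint's range is limited). The gripper opens to 85 mm and grips with 20 to 120 N. Pads are 22 mm wide; open, the fingers measure 114 mm over their backs; the gripper's body (76 mm by 85 mm) begins 54 mm behind the grasp point. The pads swing forward as they close: fully open they stand 13 mm farther back than shut.
Start: joints at [1.052, 0.527, 1.433, -0, 1.181, -0.178], TCP at [0.208, 0.589, 0.242] pointing down, gripper open.
Joint ranges: [-3.08, 3.08], [-0.75, 2.2], [0.22, 2.44], [-1.43, 4.57], [0, 2.65], [-2.85, 2.85]. Speed limits (rad/s): [2.79, 2.79, 3.14, 3.14, 3.14, 3.14].

## Interface

Orientations are given as a rotation vector (axis times angle).
In Python, from workcell import move_pose, move_l, move_j, gripper_to, dwell, inverse_kinematics, snapshot, PlanningError, sign_off, current_t, current_q, current_dq, current_effort, current_ee_pos, current_tcp_rot, current_contact_force, current_wrist_torque, current_width gives the robot as it stands. Calls block until the motion is done:
- move_pose(position, orientation): joint-space move of the TCP to a pose.
- move_l(position, vel=0.15, attitude=None, threshold=None): straight line of the TCP; attitude=None keeps the orientation; vel is the mean speed in m/s. With threshold (N) it stops when the force on the tool has changed by that much, and returns True; else False.
- move_j(angles): joint-space move.
- gripper_to(opening, grasp_force=None): finger opening in m; grasp_force is the grip in N (None keeps the last); returns when the fingers have stopped.
- dwell(seconds).
- inverse_kinematics(position, orientation): joint angles nearest the present ones, or None.
- snapshot(name): name is "scene" or "side" or "wrist"; returns a dict with "frame" (384x512x3 uint8, blue, green, red), "range_z" (384x512 float32, m along the optical axis (not along the pixel's ray), 0 where there is no reading), "mtx" (3x3 intrinsics, pixels), "k1" (the pictures are not rectified: a ray, as slopes to the right and down, at radius r is drawn at 1 + k1 r^2 times it, then the intrinsics apply), "world_from_camera" (4x4, takes a point from camera to world coordinates); the wrist camera has in their place "T_tool_cam" (4x4, takes a point from camera to tool coordinates, whose origin is the TCP and whose axes are the flange's). Camera axes: x right, y up, looking along -z (the intrinsics and any distortion apply to the point x, -y, -z); pixel columns grow to the right and rows downward; lengths in m; the calibration is good to about 2 mm. A picture is of the moment at which its call begins: read the wrist's pose just before it.
A pose or a line that the arm cannot do raises PlanningError and nothing moves.
- sign_off(): hands the job in, once; it reports no verdict.
Readings, each from a call of its own:
- current_t(): time.
- current_q(): joint angles.
- current_dq(): joint speeds.
- current_effort(): joint torques, N m.
- current_ee_pos(): TCP position.
- current_tcp_rot(): TCP orientation.
- current_contact_force(): force on the tool from outside, world axes, zero at the start.
- current_wrist_torque(): the same for the moment, N m.
- current_width(): finger opening in m.
Only numpy, scipy, OpenCV 4.12 (cv2) and the standard library are available. Lean on these libraries where they do the work, as an engineer would, in place of code of your own. Each camera call takes 0.05 s, during which the arm holds its last target.

## Working session

There is one attempt and no reset: what is moved stays moved. The work goes in short steps, each a Python script; the robot and the scene stay as the last script left them, time stands still between calls to the robot, and variables do not carry over. Pictures are saved under pics/ and viewed, and the job is handed in when it is done.

```bash
ls; mkdir -p pics; python3 - <<'E'
from workcell import *
import cv2,numpy as np,pickle
for n in("scene","side","wrist"):
    p=current_ee_pos();r=current_tcp_rot()
    s=snapshot(n); s['p']=p;s['r']=r
    pickle.dump(s,open(f"{n}0.pkl","wb")); cv2.imwrite(f"pics/{n}0.png",s["frame"])
    print(n,s["mtx"].tolist(),s["k1"],s.get("world_from_camera",s.get("T_tool_cam")))
print(current_t(),p,r,current_width())
E
```

```text
pics
scene [[440.6349650553414, 0.0, 258.0835007809971], [0.0, 440.6349650553414, 187.29525461415258], [0.0, 0.0, 1.0]] 0.0208420337192978 [[ 0.58246869  0.39409437 -0.71092887 -0.28001849]
 [-0.81260168  0.3040634  -0.49721621 -0.57145381]
 [ 0.02021734  0.86731486  0.49734916  0.67452981]
 [ 0.          0.          0.          1.        ]]
side [[430.0152319170003, 0.0, 255.6321420199478], [0.0, 430.0152319170003, 191.42715385854035], [0.0, 0.0, 1.0]] -0.05959063166343125 [[-0.99900368 -0.04065748  0.01840142  0.61852158]
 [ 0.0400074  -0.63319135  0.77296062  1.13547277]
 [-0.01977501  0.7729267   0.63418709  0.96827835]
 [ 0.          0.          0.          1.        ]]
wrist [[307.0559467126634, 0.0, 253.4773421895857], [0.0, 307.0559467126634, 191.0820872282398], [0.0, 0.0, 1.0]] -0.06033407232206979 [[ 8.11585700e-04  9.44248305e-01  3.29233170e-01  8.42134873e-02]
 [ 9.99999634e-01 -8.55741379e-04 -1.07919152e-05 -6.56487805e-04]
 [ 2.71548199e-04  3.29233058e-01 -9.44248654e-01 -1.31035232e-01]
 [ 0.00000000e+00  0.00000000e+00  0.00000000e+00  1.00000000e+00]]
0.15 [0.20797188 0.58874094 0.24143535] [-5.31088108e-01 -3.09569891e+00  2.84697751e-03] 0.08519246077271671
```

View pics/scene0.png

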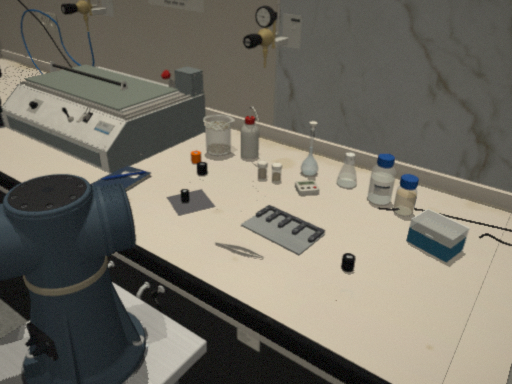

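View pics/side0.png

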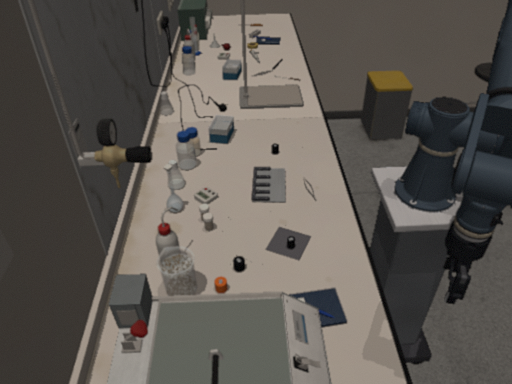

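View pics/wrist0.png

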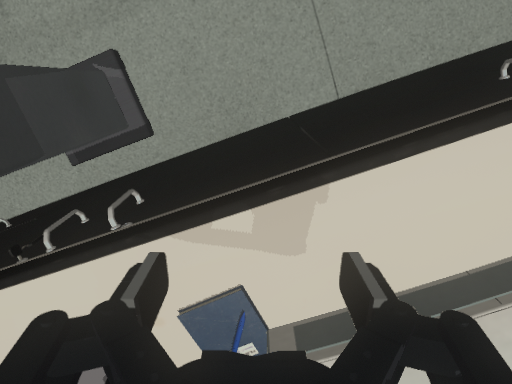

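The scene camera shows four things that could be taken for the mount:
- **Black, on the grey mat:** scene (185,196), side (291,242). This is the target.
- **Black, on bare bench:** (202,168).
- **Black, on bare bench:** (348,262).
- **Orange look-alike:** (196,157).

The gauge is at about (283,228) and the tweezers at (238,250). I'll crop in on these.

```bash
cat > h.py <<'E'
import numpy as np,cv2,pickle
def pt(s,u,v,z=None,T=None):
    """pixel -> world; z plane or depth"""
    K=s["mtx"]; x=(u-K[0,2])/K[0,0]; y=(v-K[1,2])/K[1,1]
    a,b=x,y
    for _ in range(20):
        f=1+s["k1"]*(a*a+b*b); a,b=x/f,y/f
    d=np.array([a,-b,-1.])
    if T is None: T=s["world_from_camera"]
    if z is None: return T[:3,:3]@(d*s["range_z"][int(round(v)),int(round(u))])+T[:3,3]
    D=T[:3,:3]@d
    return T[:3,3]+D*(z-T[2,3])/D[2]
def wT(s):
    T=np.eye(4);T[:3,:3]=cv2.Rodrigues(np.array(s['r'],float))[0];T[:3,3]=s['p']
    return T@s["T_tool_cam"]
def proj(s,P,T=None):
    if T is None: T=s["world_from_camera"]
    c=np.linalg.inv(T)@np.append(P,1); a,b=c[0]/-c[2],-c[1]/-c[2]; f=1+s["k1"]*(a*a+b*b); K=s["mtx"]
    return K[0,0]*a*f+K[0,2],K[1,1]*b*f+K[1,2]
E
python3 - <<'E'
from h import *
s=pickle.load(open("scene0.pkl","rb"));d=pickle.load(open("side0.pkl","rb"))
a=cv2.resize(s["frame"][190:280,160:360],None,fx=4,fy=4,interpolation=cv2.INTER_CUBIC)
cv2.imwrite("pics/c1.png",a)
a=cv2.resize(d["frame"][135:275,225:325],None,fx=4,fy=4,interpolation=cv2.INTER_CUBIC)
cv2.imwrite("pics/c2.png",a)
for u,v in((185,190),(202,164),(348,256)): print('top s',pt(s,u,v),pt(s,u,v,.034))
for u,v in((291,239),(239,261),(275,145)): print('top d',pt(d,u,v),pt(d,u,v,.034))
E
```

```text
top s [0.49945599 0.23106607 0.02999166] [0.49460849 0.22607525 0.034     ]
top s [0.65125829 0.30179557 0.03151111] [0.64765366 0.29841553 0.034     ]
top s [ 0.50662289 -0.28037533  0.03122121] [ 0.50322497 -0.28163265  0.034     ]
top d [0.49440905 0.23256806 0.03712562] [0.49399244 0.22953726 0.034     ]
top d [0.651667   0.30730598 0.03314135] [0.65163657 0.30806641 0.034     ]
top d [ 0.50354649 -0.28772292  0.03330911] [ 0.50363145 -0.28667127  0.034     ]
```

View pics/c1.png

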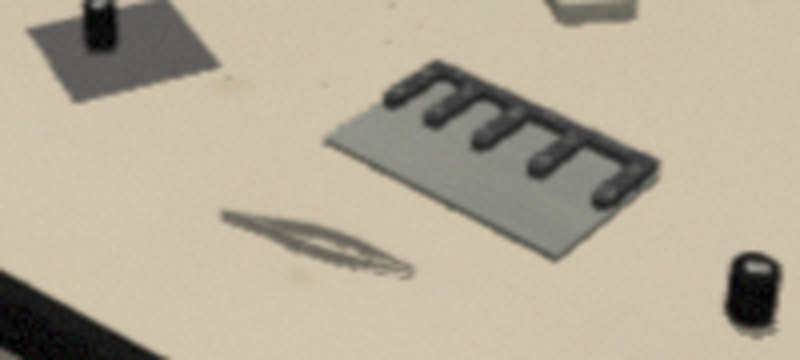

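View pics/c2.png

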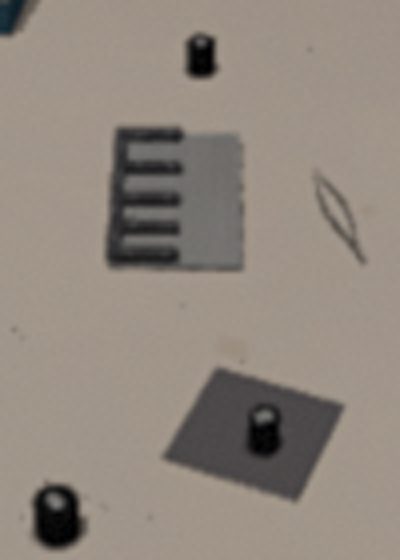

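The target on the mat is confirmed, with its top at about (0.494, 0.23, 0.034). It stands alone on the mat, between two black mounts and the orange one. Next is the gauge pose.

```bash
python3 - <<'E'
from h import *
s=pickle.load(open("scene0.pkl","rb"));d=pickle.load(open("side0.pkl","rb"))
c=lambda p:(p[0]/4+160-.375,p[1]/4+190-.375)
e=lambda p:(p[0]/4+225-.375,p[1]/4+135-.375)
G={}
for n,p,z in(("FL",(325,142),.006),("FR",(555,262),.006),("BR",(660,162),.014),("BL",(436,60),.014)): print('s',n,pt(s,*c(p),z).round(4))
for n,p,z in(("FL",(243,266),.006),("FR",(241,134),.006),("BR",(116,128),.014),("BL",(108,262),.014)): print('d',n,pt(d,*e(p),z).round(4))
E
```

```text
s FL [0.484  0.0156 0.006 ]
s FR [ 0.4678 -0.1716  0.006 ]
s BR [ 0.5883 -0.1775  0.014 ]
s BL [0.6024 0.008  0.014 ]
d FL [0.4909 0.0215 0.006 ]
d FR [ 0.4749 -0.1687  0.006 ]
d BR [ 0.5925 -0.1752  0.014 ]
d BL [0.6064 0.0183 0.014 ]
```

```bash
cat >> h.py <<'E'
YAW=-0.085
def rv(yaw):
    # tool z down, tool x = -gauge x (camera robot-side), tool y = gauge y
    c,s=np.cos(yaw),np.sin(yaw)
    R=np.array([[-c,-s,0],[-s,c,0],[0,0,-1.]])
    v=cv2.Rodrigues(R)[0].ravel()
    return v
E
python3 - <<'E'
from h import *
from workcell import *
t=current_t()
move_pose([.52,.228,.17],rv(YAW).tolist())
print(current_t()-t, current_ee_pos(),current_q(),current_contact_force())
p=current_ee_pos();r=current_tcp_rot()
s=snapshot("wrist");s['p']=p;s['r']=r
pickle.dump(s,open("w1.pkl","wb"));cv2.imwrite("pics/w1.png",s["frame"])
E
```

```text
1.7583000000000002 [0.51977698 0.228802   0.17018003] [ 2.17815109e-01  5.45424014e-01  1.64755570e+00  3.17390558e-04
  9.48276106e-01 -1.26912274e+00] [-0.42682195  1.0390901   0.06009356]
```

View pics/w1.png

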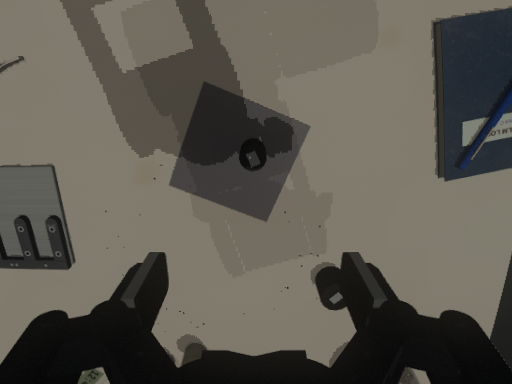

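The mount is on the mat at (253,154), with the gauge end at (35,215) on the left and another mount at (331,287). I'll enlarge the target.

```bash
python3 - <<'E'
from h import *
s=pickle.load(open("w1.pkl","rb"));T=wT(s)
a=cv2.resize(s["frame"][120:190,215:305],None,fx=8,fy=8,interpolation=cv2.INTER_CUBIC)
cv2.imwrite("pics/c3.png",cv2.convertScaleAbs(a,alpha=1.8,beta=20))
a=cv2.resize(s["frame"][155:280,0:90],None,fx=4.5,fy=4.5,interpolation=cv2.INTER_CUBIC)
cv2.imwrite("pics/c4.png",a)
E
```

```text
(no output)
```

View pics/c3.png

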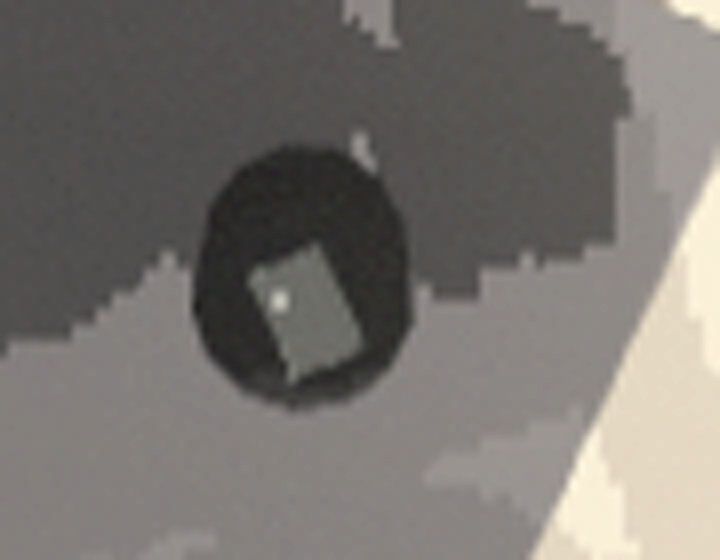

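View pics/c4.png

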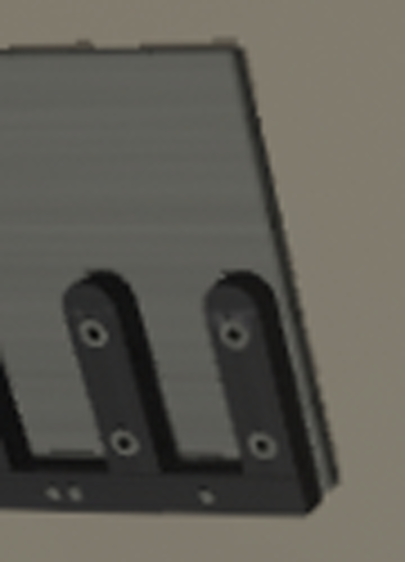

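```bash
python3 - <<'E'
from h import *
s=pickle.load(open("w1.pkl","rb"));T=wT(s)
f=lambda x,y:(215+x/8-.44,120+y/8-.44)
c=pt(s,*f(302.5,298),.0345,T);L=pt(s,*f(193,298),.0345,T);R=pt(s,*f(412,298),.0345,T)
print(c,np.linalg.norm(R-L),pt(s,252,157,None,T))
print("bottom",pt(s,*f(302.5,408),.0345,T))
g=lambda x,y:(x/4.5-.4,155+y/4.5-.4)
print("FL",pt(s,*g(240,48),.006,T)); print("BLtop",pt(s,*g(307,513),.014,T)); print("dot1",pt(s,*g(206,497),.014,T),"dot2",pt(s,*g(64,493),.014,T))
E
```

```text
[0.49615024 0.22898822 0.0345    ] 0.02425870625619491 [0.49628898 0.22864529 0.03452238]
bottom [0.50872378 0.22792475 0.0345    ]
FL [0.49354509 0.02562997 0.006     ]
BLtop [0.6097449  0.01186274 0.014     ]
dot1 [ 0.60360552 -0.01337311  0.014     ] dot2 [ 0.60030828 -0.05158435  0.014     ]
```

```bash
python3 - <<'E'
from h import *
from workcell import *
t=current_t()
gripper_to(.055,30)
move_l([.4962,.2290,.06],vel=.12)
print(current_t()-t,current_contact_force())
h=move_l([.4962,.2290,.0245],vel=.05,threshold=6)
print('hit',h,current_ee_pos(),current_contact_force())
gripper_to(.0,30)
print('w',current_width(),current_contact_force(),current_ee_pos())
p=current_ee_pos();r=current_tcp_rot()
s=snapshot("wrist");s['p']=p;s['r']=r
cv2.imwrite("pics/w2.png",s["frame"])
move_l([.4962,.2290,.14],vel=.12)
o=np.array([.548,-.078])
move_pose([.60,-.070,.17],rv(YAW).tolist())
dwell(.2)
p=current_ee_pos();r=current_tcp_rot()
s=snapshot("wrist");s['p']=p;s['r']=r
pickle.dump(s,open("w3.pkl","wb"));cv2.imwrite("pics/w3.png",s["frame"])
print('w',current_width(),current_t(),current_contact_force())
E
```

```text
1.5 [-0.66556795  0.63056829 -0.1264437 ]
hit False [0.49627611 0.22901957 0.02446258] [0.53800995 0.59372187 1.29356033]
w 0.023752781257276735 [0.27308786 0.17514987 3.06726337] [0.49647519 0.22904358 0.02498408]
w 0.02402623482555523 7.3083 [ 0.38705337  0.9169799  -0.24619447]
```

View pics/w2.png

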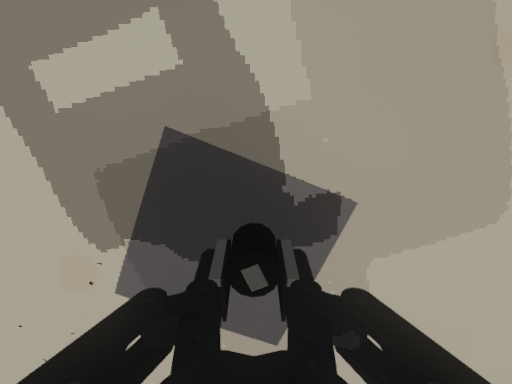

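View pics/w3.png

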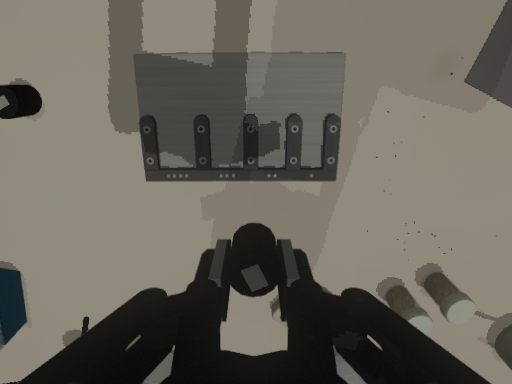

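The mount is gripped at about 24 mm. The whole gauge is visible, with front corners at (136,55) and (345,52) and the back bar along row 175. I'll enlarge it and fit the pose.

```bash
python3 - <<'E'
from h import *
s=pickle.load(open("w3.pkl","rb"))
a=cv2.resize(s["frame"][45:190,130:240],None,fx=5,fy=4,interpolation=cv2.INTER_CUBIC)
cv2.imwrite("pics/c5.png",cv2.convertScaleAbs(a,alpha=1.8,beta=20))
a=cv2.resize(s["frame"][45:190,240:350],None,fx=5,fy=4,interpolation=cv2.INTER_CUBIC)
cv2.imwrite("pics/c6.png",cv2.convertScaleAbs(a,alpha=1.8,beta=20))
E
```

```text
(no output)
```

View pics/c5.png

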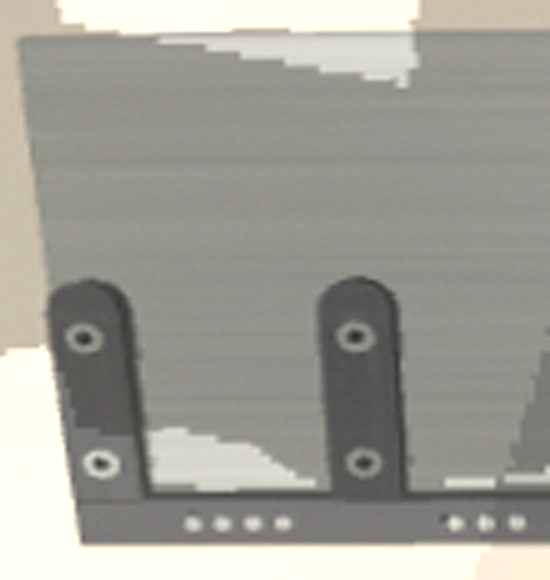

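View pics/c6.png

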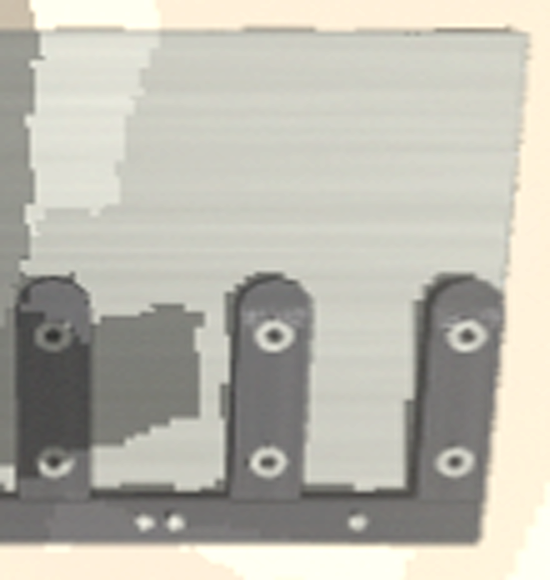

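```bash
cat > fit.py <<'E'
from h import *
from scipy.optimize import least_squares
s=pickle.load(open("w3.pkl","rb"));T=wT(s)
A=lambda x,y:(130+x/5-.4,45+y/4-.375)
B=lambda x,y:(240+x/5-.4,45+y/4-.375)
ty=[-87,-36,10,51,87]
obs=[]
for y,p in zip(ty,[A(84,338),A(356,336),B(54,335),B(274,335),B(466,335)]): obs.append((p,'x1',y,.014))
for y,p in zip(ty,[A(101,463),A(364,462),B(54,461),B(268,461),B(456,461)]): obs.append((p,'x2',y,.014))
for y,p in zip([-61.5,-13,30.5,69],[A(238,523),A(486,523),B(160,522),B(358,522)]): obs.append((p,'x3',y,.014))
obs+= [(A(18,38),-61,-96,.006),(B(528,34),-61,96,.006),(A(300,543),55,None,.014),(B(300,543),55,None,.014)]
obs+= [(A(358,278),-7,-36,.014),(B(272,278),-7,51,.014)]
P=[pt(s,*o[0],o[3],T) for o in obs]
def f(q):
    x0,y0,th,*xs=q; r=[];c,n=np.cos(th),np.sin(th)
    for o,p in zip(obs,P):
        d=p[:2]-[x0,y0]; gx=(c*d[0]+n*d[1])*1e3; gy=(-n*d[0]+c*d[1])*1e3
        X=xs[int(o[1][1])-1] if isinstance(o[1],str) else o[1]
        r.append(gx-X); r.append(0 if o[2] is None else gy-o[2])
    return np.array(r)
q=least_squares(f,[.548,-.078,-.085,5,35,50],x_scale=[.001,.001,.01,1,1,1],loss='soft_l1').x
if __name__=="__main__":
    print(q); print(f(q).reshape(-1,2).round(1).tolist())
E
python3 fit.py; python3 - <<'E'
from h import *
s=pickle.load(open("w3.pkl","rb"));T=wT(s)
a=cv2.resize(s["frame"][210:310,200:310],None,fx=6,fy=6)
cv2.imwrite("pics/c7.png",cv2.convertScaleAbs(a,alpha=2.5,beta=30))
E
```

```text
[ 0.54755727 -0.07786543 -0.07991037  5.237889   35.16913972 50.37963316]
[[0.1, 0.0], [0.0, 0.1], [-0.0, 0.1], [0.0, -0.1], [-0.1, -0.3], [0.0, 0.0], [0.0, -0.0], [-0.1, -0.0], [-0.0, -0.1], [-0.0, 0.1], [-0.0, -0.1], [0.1, -0.1], [-0.1, -0.0], [-0.0, 0.1], [0.1, 1.1], [0.1, -0.9], [0.5, 0.0], [0.7, 0.0], [-0.9, 1.2], [-0.7, -1.0]]
```

View pics/c7.png

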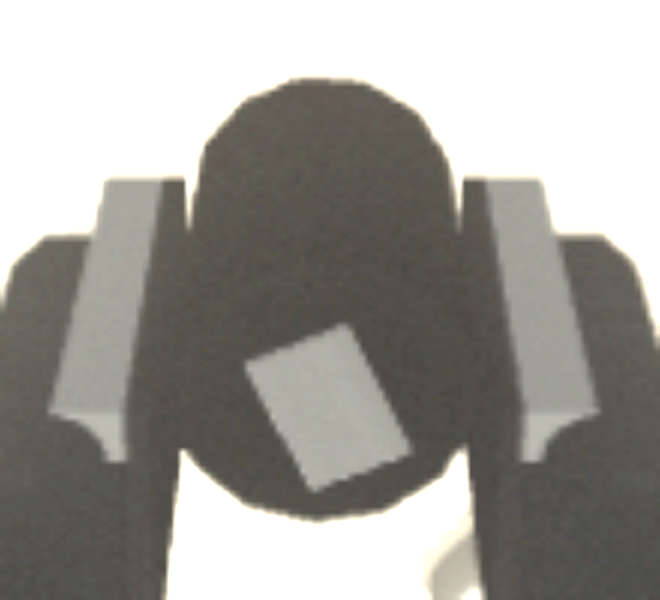

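```bash
python3 - <<'E'
from h import *
s=pickle.load(open("w3.pkl","rb"));Tt=s["T_tool_cam"]
f=lambda x,y:(200+x/6-.42,210+y/6-.42)
for p in((325,375),(181,375),(469,375),(320,520),(325,78)):
    print(p,(pt(s,*f(*p),-.0095 if p[1]>100 else .0245,Tt)*1e3).round(1))
E
```

```text
(325, 375) [ 2.3 -0.7 -9.5]
(181, 375) [  2.2 -11.8  -9.5]
(469, 375) [ 2.3 10.5 -9.5]
(320, 520) [-11.4  -1.1  -9.5]
(325, 78) [11.6 -0.7 24.5]
```

```bash
cat >> h.py <<'E'
G0=np.array([.54756,-.07787]);TH=-.0799;DY=.0009
c_,s_=np.cos(TH),np.sin(TH)
def g2w(x,y,z):
    x,y=x/1e3,y/1e3+DY
    return [G0[0]+c_*x-s_*y,G0[1]+s_*x+c_*y,z]
def w2g(p):
    d=np.array(p[:2])-G0
    return np.array([(c_*d[0]+s_*d[1])*1e3,(-s_*d[0]+c_*d[1]-DY)*1e3,p[2]*1e3]).round(2)
def fg(F): return np.array([c_*F[0]+s_*F[1],-s_*F[0]+c_*F[1],F[2]]).round(2)
E
python3 - <<'E'
from h import *
from workcell import *
t=current_t()
move_pose(g2w(-34,69,.055),rv(TH).tolist())
print(w2g(current_ee_pos()),fg(current_contact_force()),current_t()-t)
h=move_l(g2w(-34,69,.027),vel=.03,threshold=4)
dwell(.1)
print('down',h,w2g(current_ee_pos()),fg(current_contact_force()),current_width())
z=current_ee_pos()[2]
np.save('z.npy',z)
h=move_l(g2w(4,69,z),vel=.03,threshold=4)
print('gap1',h,w2g(current_ee_pos()),fg(current_contact_force()))
dwell(.15)
print(w2g(current_ee_pos()),fg(current_contact_force()),current_wrist_torque(),current_width(),current_t())
s=snapshot("wrist");s['p']=current_ee_pos();s['r']=current_tcp_rot()
pickle.dump(s,open("w4.pkl","wb"));cv2.imwrite("pics/w4.png",cv2.convertScaleAbs(s["frame"],alpha=1.8,beta=20))
s=snapshot("side");cv2.imwrite("pics/s4.png",cv2.resize(s["frame"][130:230,225:325],None,fx=6,fy=6))
E
```

```text
[-31.89  68.85  55.58] [1.15 0.31 0.41] 0.6666999999999996
down True [-34.19  68.96  30.95] [ 0.07 -0.14  4.67] 0.023723970763805436
gap1 True [-34.17  68.96  30.99] [-0.89 -0.67  3.72]
[-34.16  68.98  30.98] [-0.02 -0.81  3.68] [-0.02270938  0.08792856 -0.00927751] 0.024142971646269152 9.3083
```

View pics/w4.png

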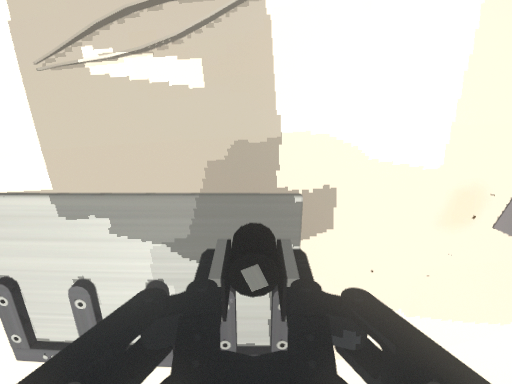

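View pics/s4.png

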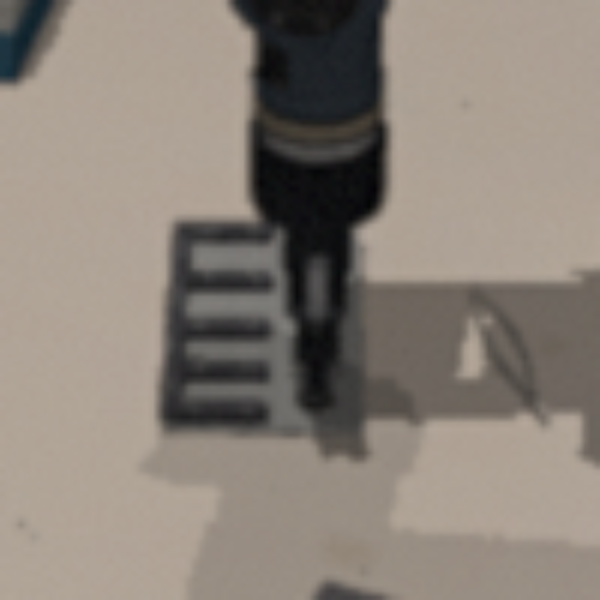

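The guarded move tripped at once, at x=-34, on start-up friction and noise, so the mount has not reached the teeth. I'll close most of the distance unguarded and then press with the guard on.

```bash
cat >> h.py <<'E'
def press(y,x1,x0=-19,thr=4.5,vel=.02,z=None,tries=4):
    from workcell import move_l,current_ee_pos,current_contact_force,dwell
    move_l(g2w(x0,y,z),vel=.05); 
    for i in range(tries):
        a=w2g(current_ee_pos())[0]; F0=fg(current_contact_force())
        h=move_l(g2w(x1,y,z),vel=vel,threshold=thr)
        b=w2g(current_ee_pos()); F=fg(current_contact_force())
        print('press',h,a,'->',b,F0,F)
        if not h or F[0]-F0[0]<-2.5 and b[0]-a<1.5 and i>0: break
        if h and b[0]-a>1.5 and F[0]-F0[0]<-3: break
    dwell(.1); print('held',w2g(current_ee_pos()),fg(current_contact_force()))
    return h
E
python3 - <<'E'
from h import *
from workcell import *
z=float(np.load('z.npy'))
h=press(69,4,z=z)
print(current_width(),current_t(),current_wrist_torque())
s=snapshot("wrist");s['p']=current_ee_pos();s['r']=current_tcp_rot()
pickle.dump(s,open("w5.pkl","wb"));cv2.imwrite("pics/w5.png",cv2.convertScaleAbs(s["frame"],alpha=1.8,beta=20))
s=snapshot("side");cv2.imwrite("pics/s5.png",cv2.resize(s["frame"][130:230,225:325],None,fx=6,fy=6))
E
```

```text
press True -21.16 -> [-21.24  69.36  31.01] [-2.86  0.96  8.23] [-0.6  -0.68  3.77]
press True -21.24 -> [-21.15  69.35  31.05] [-0.6  -0.68  3.77] [-0.53  0.72  3.94]
press True -21.15 -> [-21.03  69.34  31.11] [-0.53  0.72  3.94] [-0.39 -0.34  3.99]
press True -21.03 -> [-20.94  69.36  31.14] [-0.39 -0.34  3.99] [-0.12  0.35  4.1 ]
held [-20.95  69.35  31.13] [-0.47  0.18  4.03]
0.023474046944503148 11.4333 [-0.06394184  0.00577248  0.0098528 ]
```

View pics/w5.png

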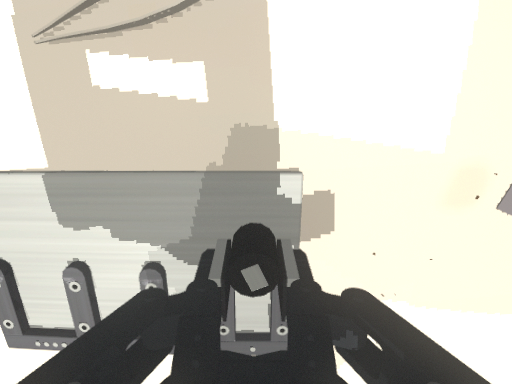

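```bash
python3 - <<'E'
from h import *
from workcell import *
z=float(np.load('z.npy'))+.0004
move_l(g2w(-18,69,z),vel=.03); dwell(.1)
print(w2g(current_ee_pos()),fg(current_contact_force()))
for i in range(3):
    a=w2g(current_ee_pos())
    h=move_l(g2w(4,69,z),vel=.02,threshold=6)
    b=w2g(current_ee_pos());F=fg(current_contact_force())
    dwell(.1)
    print(h,b,F,'held',w2g(current_ee_pos()),fg(current_contact_force()),current_t())
    if not h or b[0]>-12: break
print(current_width(),current_wrist_torque())
s=snapshot("wrist");s['p']=current_ee_pos();s['r']=current_tcp_rot()
pickle.dump(s,open("w5.pkl","wb"));cv2.imwrite("pics/w6.png",cv2.convertScaleAbs(s["frame"],alpha=1.8,beta=20))
E
```

```text
[-18.83  69.16  31.21] [-1.95  0.4   3.83]
True [-7.87 68.91 31.19] [-0.53 -0.3   4.14] held [-7.93 68.93 31.19] [ 0.74 -0.62  3.46] 12.6667
0.023644765484106895 [-0.10533486 -0.08668281  0.01941217]
```

View pics/w6.png

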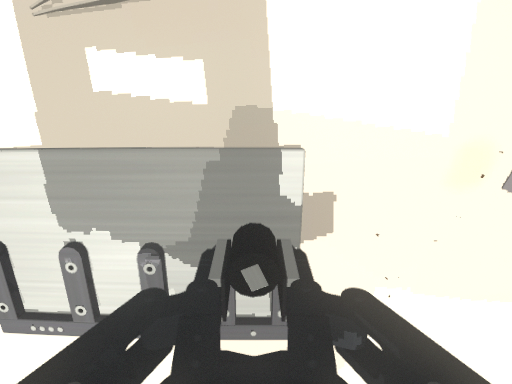

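It stopped at x≈-7.9, and theory for a 25 mm mount at gap 1 is -7.5. The residual force is small, so I'll press once more to confirm contact.

```bash
python3 - <<'E'
from h import *
from workcell import *
z=float(np.load('z.npy'))+.0004
x=w2g(current_ee_pos())[0]
for k in range(6):
    x+=.5
    h=move_l(g2w(x,69,z),vel=.02)
    F=fg(current_contact_force());dwell(.04);F2=fg(current_contact_force())
    print(round(x,2),w2g(current_ee_pos()),F,F2,current_t())
    if F2[0]<-5: break
E
```

```text
-7.54 [-7.7  68.92 31.26] [-1.63 -1.79  3.76] [-0.74 -1.43  3.41] 13.0333
-7.04 [-7.6  68.94 31.29] [-2.83 -1.64  3.7 ] [-2.94 -2.46  3.52] 13.325
-6.54 [-7.51 68.98 31.29] [-3.86 -2.19  4.59] [-2.92 -2.52  4.76] 13.6167
-6.04 [-7.43 68.95 31.32] [-4.62 -2.07  6.24] [-4.47 -3.18  5.69] 13.9083
-5.54 [-7.42 68.97 31.3 ] [-4.22 -2.64  6.23] [-5.31 -3.08  5.35] 14.2
```

Gap 1 refuses the mount: firm contact at x=-7.4 with about 5 N. Next is gap 2.

```bash
python3 - <<'E'
from h import *
from workcell import *
z=float(np.load('z.npy'))+.0004
Y=30.1
move_l(g2w(-26,69,z),vel=.05)
move_l(g2w(-26,Y,z),vel=.06)
move_l(g2w(-16,Y,z),vel=.05); dwell(.05)
print(w2g(current_ee_pos()),fg(current_contact_force()),current_t())
for i in range(5):
    h=move_l(g2w(18,Y,z),vel=.03,threshold=6)
    b=w2g(current_ee_pos());F=fg(current_contact_force()); dwell(.04)
    print(h,b,F,'held',fg(current_contact_force()),current_t())
    if not h: break
print(current_width())
E
```

```text
[-15.45  30.31  31.32] [ 0.43 -0.15  0.11] 15.9583
False [18.17 30.06 31.35] [-0.76  0.48  0.87] held [ 0.12 -0.21  0.59] 17.2833
0.023750972738844935
```

It enters gap 2 freely. I'll settle it onto the plate and slide it back to the stop.

```bash
python3 - <<'E'
from h import *
from workcell import *
z=float(np.load('z.npy'))+.0002
Y=30.1
move_l(g2w(28,Y,z),vel=.05); dwell(.05)
print(w2g(current_ee_pos()),fg(current_contact_force()))
x=29
F=[0]
while x<38 and F[0]>-5:
    x+=.8
    move_l(g2w(x,Y,z),vel=.04); F=fg(current_contact_force())
    print(round(x,1),w2g(current_ee_pos()),F)
dwell(.1);print(w2g(current_ee_pos()),fg(current_contact_force()),current_width(),current_t())
s=snapshot("wrist");cv2.imwrite("pics/w7.png",cv2.convertScaleAbs(s["frame"],alpha=1.8,beta=20))
s=snapshot("side");cv2.imwrite("pics/s7.png",cv2.resize(s["frame"][130:230,225:325],None,fx=6,fy=6))
E
```

```text
[29.01 29.94 31.29] [-0.08 -0.4   1.04]
29.8 [29.31 29.98 31.3 ] [-1.65 -1.45  4.09]
30.6 [29.41 30.01 31.29] [-4.09 -0.85  5.55]
31.4 [29.9  30.15 31.3 ] [-4.15 -0.47  6.49]
32.2 [30.47 30.25 31.31] [-3.33 -1.37  6.49]
33.0 [31.06 30.37 31.29] [-5.18 -0.34  6.15]
[31.1  30.36 31.3 ] [-3.8  -0.7   6.54] 0.024081281037302033 19.0333
```

View pics/w7.png

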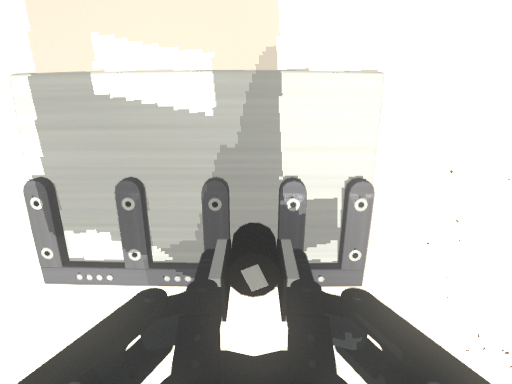

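```bash
python3 - <<'E'
from h import *
from workcell import *
z=float(np.load('z.npy'))+.0004
Y=30.1
x=33.0
F=[0]
while x<39 and F[0]>-9:
    x+=.8
    move_l(g2w(x,Y,z),vel=.04); F=fg(current_contact_force())
    print(round(x,1),w2g(current_ee_pos()),F)
dwell(.1);print(w2g(current_ee_pos()),fg(current_contact_force()),current_wrist_torque(),current_width(),current_t())
s=snapshot("wrist");s['p']=current_ee_pos();s['r']=current_tcp_rot();pickle.dump(s,open("w8.pkl","wb"))
cv2.imwrite("pics/w8.png",cv2.convertScaleAbs(cv2.resize(s["frame"][170:300,160:380],None,fx=3.6,fy=3.6),alpha=2,beta=30))
E
```

```text
33.8 [32.28 30.41 31.31] [-3.42  0.12  6.34]
34.6 [32.39 30.44 31.34] [-5.44 -0.35  6.24]
35.4 [32.45 30.43 31.36] [-6.44 -0.67  8.62]
36.2 [32.56 30.46 31.38] [-6.61 -0.13  8.88]
37.0 [32.66 30.42 31.37] [-8.25 -1.35  9.78]
37.8 [32.77 30.47 31.38] [-9.63 -1.83 11.03]
[32.78 30.48 31.39] [-10.04  -1.67  10.66] [-0.19680099  1.71846435  0.00565199] 0.023305200135265186 20.7333
```

View pics/w8.png

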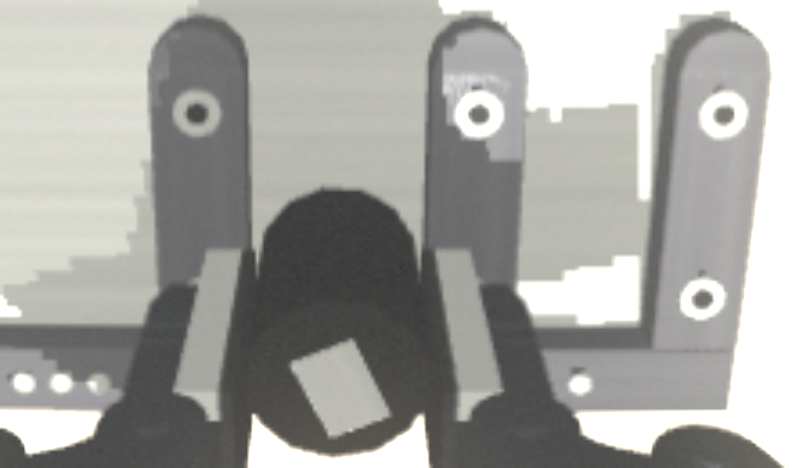

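It's at the stop: x=32.4–32.8 with the force rising, and theory is 32.5. I'll relax the push, release, rise and check.

```bash
python3 - <<'E'
from h import *
from workcell import *
z=float(np.load('z.npy'))+.0003
move_l(g2w(34.2,30.3,z),vel=.04); dwell(.05)
print(w2g(current_ee_pos()),fg(current_contact_force()))
gripper_to(.05)
dwell(.1)
print(w2g(current_ee_pos()),fg(current_contact_force()),current_width())
p=w2g(current_ee_pos())
move_l(g2w(p[0],p[1],.09),vel=.08)
move_l(g2w(40,30,.17),vel=.15)
dwell(.1)
p=current_ee_pos();r=current_tcp_rot()
s=snapshot("wrist");s['p']=p;s['r']=r;pickle.dump(s,open("w9.pkl","wb"))
cv2.imwrite("pics/w9.png",s["frame"])
cv2.imwrite("pics/c9.png",cv2.convertScaleAbs(cv2.resize(s["frame"][70:200,180:320],None,fx=5,fy=4.5),alpha=1.8,beta=30))
d=snapshot("side");cv2.imwrite("pics/s9.png",cv2.resize(d["frame"][110:290,210:330],None,fx=4,fy=3.3))
d=snapshot("scene");cv2.imwrite("pics/sc9.png",d["frame"])
print(current_t())
E
```

```text
[32.33 30.46 31.31] [-4.69  0.31  6.48]
[34.49 30.32 31.07] [ 0.19 -0.14 -0.97] 0.05016509152433745
23.375
```

View pics/w9.png

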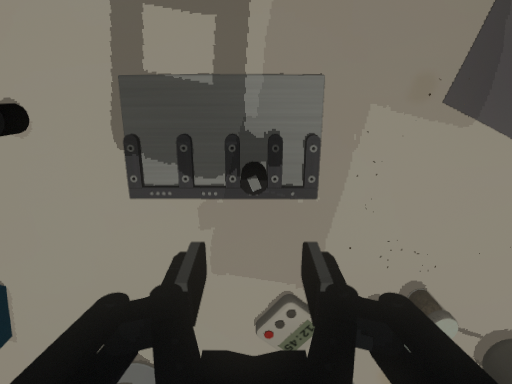

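View pics/c9.png

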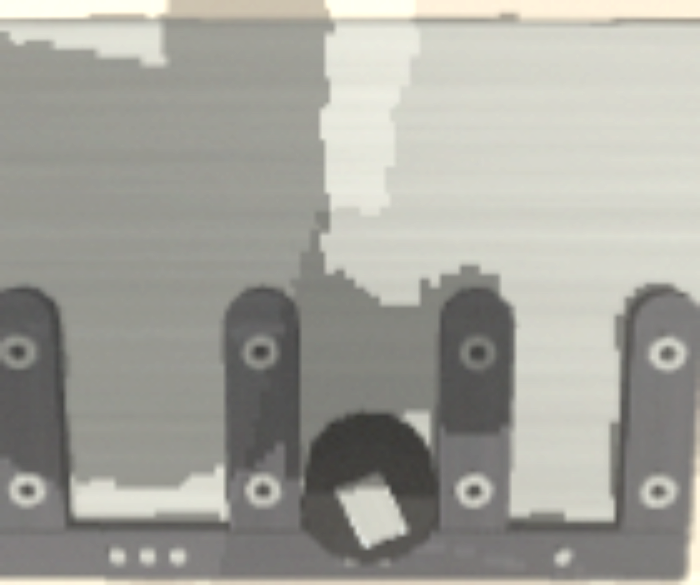

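View pics/sc9.png

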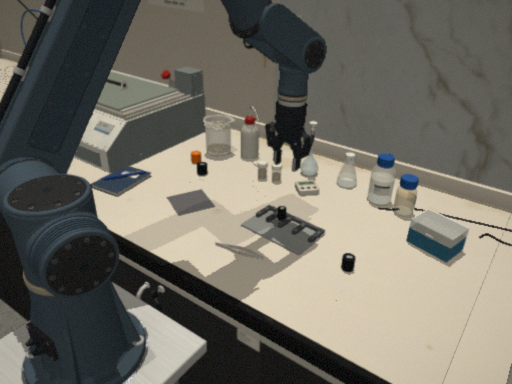

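The mount stands upright in gap 2, wrist picture (254,178), and nothing else has moved. I'll measure its x against the stop.

```bash
python3 - <<'E'
from h import *
s=pickle.load(open("w9.pkl","rb"));T=wT(s)
f=lambda x,y:(180+x/5-.4,70+y/4.5-.39)
for n,p,z in(("base near rim",(368,411),.006),("top far rim",(368,563),.040),("topL",(302,505),.04),("topR",(437,505),.04),("screw front",(260,352),.014),("screw back",(262,490),.014),("screw back+",(474,490),.014),("bar front top",(130,522),.014),("bar back",(130,577),.014)):
    print(n,w2g(pt(s,*f(*p),z,T)))
E
```

```text
base near rim [19.6 29.4  6. ]
top far rim [43.53 29.43 40.  ]
topL [31.56 17.68 40.  ]
topR [31.49 41.63 40.  ]
screw front [ 5.45  8.95 14.  ]
screw back [35.37  8.84 14.  ]
screw back+ [35.25 50.04 14.  ]
bar front top [ 42.63 -17.15  14.  ]
bar back [ 55.23 -17.68  14.  ]
```

By camera the rim is at 0.6–1.5 mm from the stop, about the size of the measuring error. As a safeguard I'll nudge it lightly from the front, low down, with the fingers shut.

```bash
python3 - <<'E'
from h import *
from workcell import *
t=current_t()
move_l(g2w(-12,30.4,.10),vel=.18)
gripper_to(0.0,20)
move_l(g2w(-12,30.4,.031),vel=.08)
move_l(g2w(2,30.4,.031),vel=.06); dwell(.1)
F0=fg(current_contact_force());print(w2g(current_ee_pos()),F0,current_width(),current_t())
x=4;F=F0
while x<14 and F[0]-F0[0]>-3:
    x+=.5
    move_l(g2w(x,30.4,.031),vel=.05);F=fg(current_contact_force());print(x,w2g(current_ee_pos()),F)
print(current_t())
E
```

```text
[ 1.91 30.47 31.08] [-1.17 -0.38  0.15] -7.861508157050658e-05 26.0333
4.5 [ 4.61 30.39 31.  ] [0.52 0.03 0.28]
5.0 [ 4.96 30.4  31.01] [ 0.98  0.3  -0.25]
5.5 [ 5.53 30.39 31.  ] [-0.15 -0.    0.6 ]
6.0 [ 6.06 30.38 31.01] [-0.37  0.2  -0.28]
6.5 [ 6.56 30.42 31.01] [-0.19  0.16 -0.48]
7.0 [ 7.05 30.41 31.02] [-0.38  0.42 -0.65]
7.5 [ 7.46 30.4  30.98] [-0.07  0.01  0.61]
8.0 [ 7.93 30.42 31.02] [-0.54 -0.39  0.13]
8.5 [ 8.43 30.4  31.  ] [ 0.15 -0.62 -0.65]
9.0 [ 8.58 30.48 30.98] [-1.74  0.12  1.07]
9.5 [ 8.69 30.52 30.98] [-3.36 -0.15  2.53]
10.0 [ 8.83 30.57 30.97] [-5.72  0.    4.19]
29.0333
```

```bash
python3 - <<'E'
from h import *
from workcell import *
move_l(g2w(0,30.4,.031),vel=.08)
move_l(g2w(-10,30.4,.12),vel=.15)
move_l(g2w(40,30,.17),vel=.2); dwell(.1)
p=current_ee_pos();r=current_tcp_rot()
s=snapshot("wrist");s['p']=p;s['r']=r;pickle.dump(s,open("w10.pkl","wb"))
cv2.imwrite("pics/c10.png",cv2.convertScaleAbs(cv2.resize(s["frame"][70:200,180:320],None,fx=5,fy=4.5),alpha=1.8,beta=30))
d=snapshot("side");cv2.imwrite("pics/s10.png",cv2.resize(d["frame"][110:290,180:330],None,fx=4,fy=3.3))
print(current_t(),current_contact_force())
E
```

```text
30.7583 [0.61855922 0.17680212 0.07940661]
```

View pics/c10.png

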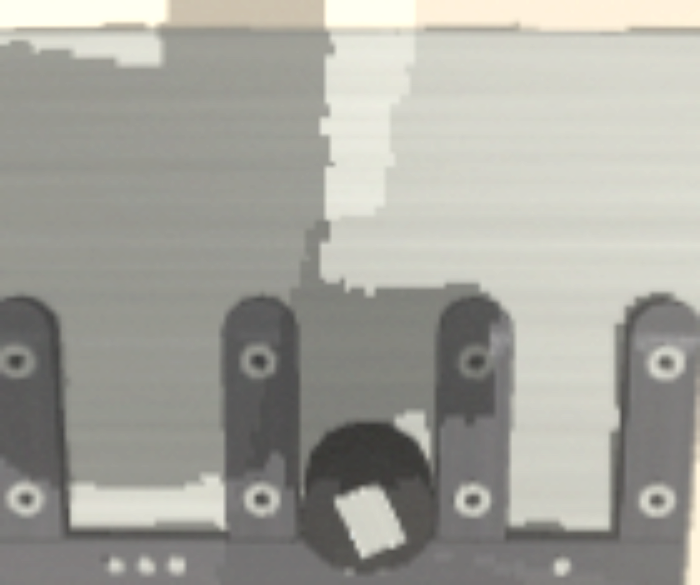

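View pics/s10.png

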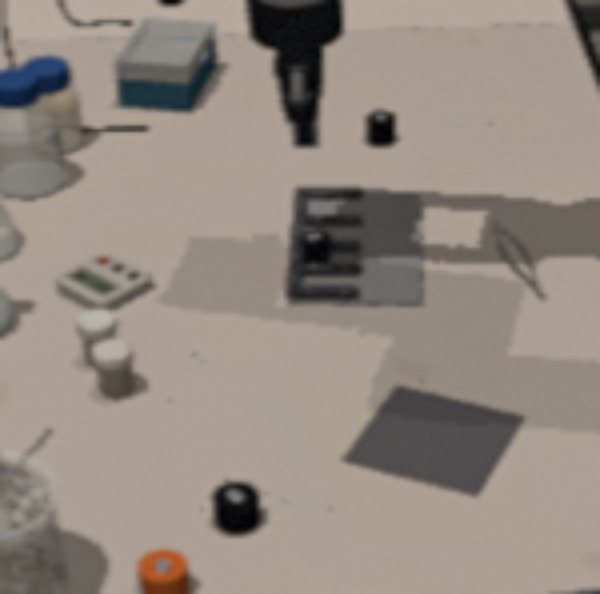

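The mount stands upright in gap 2 against the bar, its position relative to the screws unchanged. The other two mounts, jars, timer, tweezers and the orange piece are in place, and the robot is clear. I'm handing in now.

```bash
python3 -c "
from workcell import *
print(current_t()); sign_off()"
```

```text
30.7583
the job is handed in; nothing more can be done
```

The mount from the grey mat is the 25 mm one. It now stands upright, let go, at the stop in gap 2, the 27 mm gap. I handed the job in at 30.8 s.

- **Gap 1:** I set the mount on the apron and offered it here first. The teeth stopped it with its centre at x ≈ -7.4 mm under about 5 N. A 25 mm mount should stop at -7.5 mm.
- **Gap 2:** It went in freely and slid back until the force rose at x ≈ 32.4–32.8 mm. The expected position at the stop is 32.5 mm. The push peaked at about 10 N there.
- **Seating:** After release the camera put the rim about 0.6–1.5 mm short of the bar, which disagreed with the contact reading. I nudged it from the front with the fingers shut. They met firm resistance straight away (about 6 N, contact at x ≈ 19.8 mm against an expected 20 mm), so it was already seated.
- **False stops:** The force guard tripped several times in front of gap 1 before the mount reached the teeth, so I repeated the press with less downward load.
- **Gripper reading:** The gripper read about 24 mm across the mount, slightly under 25 mm.
- **Everything else:** In the last pictures the other two mounts, the jars, the timer, the tweezers and the orange look-alike appear where they were. The arm is clear of everything.

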